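# Lock the swing clamp with the hex key

## Task

Take the orange-handled hex key from the wooden stand, lower it into the bore of the clamp post and, with a light touch, turn it until it drops fully home into the hidden hex socket while the clamp is still open. Then turn the key gently clockwise (seen from above) until the red arm lies over the carton at its stop, and leave the key standing in the socket. Never press or twist hard, do not touch the clamp itself with the robot, and leave the grey-handled key, the tape roll and the small carton where they are.

Things in the scene. Friction and masses are not known exactly. Their poses are not given: they have to be found in the camera images.
- hexkey: The orange-handled T-shaped hex key (about 300 g), upright in one of the two holes of the wooden stand. Origin: centre of the lower end face of its shank; z up, x along the handle. Steel hexagonal shank 24 mm across flats (27.7 mm across corners), 50 mm long, square-ended, two of its flats facing +x and -x; above it a round neck 14 mm thick, 36 mm long, then the handle.
- key_grip (a point): Centre of the orange key's handle, 97 mm above the lower end of its shank. The handle is a bar 90 mm long (along x of this frame), 18 mm wide (y), 24 mm high (z up); handles of the two keys are 110 mm apart.
- key_tip (a point): Centre of the lower end face of the orange key's hex shank, 97 mm below key_grip; same axes.
- nutkey_grip (a point): Centre of the grey handle of the other key in the stand, a nut driver of the same shape with a round 26.8 mm shank: the wrong tool, not to be moved.
- stand: Fixed wooden key stand, 60 x 190 x 40 mm, origin at the centre of its underside. Two round 29.5 mm holes, 30 mm deep (floor 10 mm above the table), at y = +55 mm and -55 mm of its own frame; either key may be in either hole, standing on its floor.
- clamp: Fixed swing clamp: pale blue base plate 230 x 160 x 12 mm with a carton on it and a dark steel post 48 mm across, 75 mm high. Origin on the post's axis at the table; z up, x towards the carton (135 x 130 mm, top at 48 mm, near edge 37 mm from the axis). It bears at most 40 N from the key, pressing or twisting, and must not be touched by the robot itself.
- bore (a point): Centre of the bore's mouth, on top of the clamp post, 75 mm above the table; axes as the clamp. A cone narrows from 44.5 to 28.5 mm diameter over 8 mm; the round bore runs on to the rim of the hex socket, 30 mm below this point (key_tip there when resting on the rim). Socket: 24.8 mm across flats, 14 mm deep (key fully home: key_tip 44 mm below this point).
- red_tip (a point): Top of the outer end of the red clamp arm, 90 mm from the post's axis and 58 mm above the table. The arm is 22 mm wide, 8 mm thick and swings about the post's axis at that height, just above the carton.
- swing (a joint): Angle of red arm and socket, rad, growing clockwise from above. 0: open end, arm 1.3 rad counterclockwise of the clamp's x; starts at 0.2 to 0.35 (open); 1.3: hard stop, arm along the clamp's x, over the carton. Turns at 0.12 N m, stays where left; a light searching key does not turn it. The hexagon's angle is unknown, unrelated, repeats every 60 degrees; the key enters within 3.5 degrees of it.
- tape: Loose roll of yellow tape lying flat, 100 mm outer diameter, 45 mm high, origin at the centre of its underside. Leave it alone.
- smallbox: Loose small brown carton, 60 x 50 x 35 mm, origin at the centre of its underside. Leave it alone.
Not all that is in view belongs to the job. Leave any green or yellow look-alike of the hexkey alone.

How it is judged (in metres and radians):
On the way:
1. the orange hex key is fully home in the socket, upright, while the clamp is still open (z of key_tip in the frame of bore below -0.04 m and horizontal distance between key_tip and bore below 0.003 m and angle between key_tip's own z axis and vertical below 0.1 rad and value of joint swing below 0.6 rad), for 0.2 s.
At the end, for the whole second after the job is handed in: The red arm has been turned clockwise to 1.15 rad or more (stop at 1.3), over the carton; the orange key is left standing in the socket, its tip at least 40 mm below the bore's mouth, within 3 mm of its axis, upright within 0.1 rad and at rest (z of key_tip in the frame of bore below -0.04 m and horizontal distance between key_tip and bore below 0.003 m and angle between key_tip's own z axis and vertical below 0.1 rad and value of joint swing above 1.15 rad and linear speed of hexkey below 0.02 m/s); the robot touches nothing.
It fails at once if the key pressed or twisted against the clamp with more than 40 N (contact force between hexkey and clamp above 40 N).
It fails at once if the clamp or its red arm pushed directly by the robot (contact force between any of the fingers, the arm and clamp above 2 N).
It fails at once if the grey key, the tape or the small carton moved more than 20 mm (distance of any of nutkey_grip, tape, smallbox from where it was at the start of the episode above 0.02 m).
It also fails if it takes over 64 s, if anything falls off the work surface, if the arm or the gripper's body presses on something with over 40 N, if the wrist force passes 120 N, or if a joint passes its speed limit or range.

## Robot

A 6-joint arm with a two-finger parallel gripper is mounted at the origin on the work surface. World frame = base frame: x ahead of the robot, y to its left, z up, the work surface at z = 0. Lengths are in m, angles in degrees, forces in N, time in s.
With the tool pointing down it reaches from about 0.3 to 0.75 m from the base axis. Payload 8.5 kg.
Tool frame: the origin (TCP) lies at the very end of the fingers, on their centre line; the grasp point (between the pads) lies 19 mm behind it; z points along the fingers, y is the line along which they close (so a half turn about z gives the same grasp; the last joint's range is limited). The gripper opens to 85 mm and grips with 20 to 120 N. Pads are 22 mm wide; open, the fingers measure 114 mm over their backs; the gripper's body (76 mm by 85 mm) begins 54 mm behind the grasp point. The pads swing forward as they close: fully open they stand 13 mm farther back than shut.
Start: joints at [54.7, 21.807, 74.336, -0, 83.858, -12.336], TCP at [0.215, 0.506, 0.231] pointing down, gripper open.
Joint ranges: [-178.18, 178.18], [-50.72, 133.34], [12.68, 142.11], [-81.47, 261.47], [9.98, 163.14], [-165.26, 165.26]. Speed limits (degrees/s): [136.94, 136.94, 180, 180, 180, 180].

## Interface

Orientations are given as a 3x3 rotation matrix whose columns are the frame's x, y, z axes.
In Python, from rig import env gives the robot as it stands.
- The arm moves only by the tool move_arm, never from a script. Its argument "plan" is a list of rows, each a list of 7 numbers: the turn, a rotation vector about the tool's x, y, z in degrees, then the shift along the tool's x, y, z in cm, then the gripper command: -1 is shut, 1 is fully open, values between are in proportion. In form: [[ax, ay, az, tx, ty, tz, jaw], ...]. A call has 1 to 5 rows; each row is the pose to reach, as a shift and turn from the pose commanded when the call began, along the tool's axes at that moment; what a row does not reach only later rows make up. A row lasts 1/10 s, in which the tool goes at most 50 mm and 8.59 degrees, less where a joint would pass 70% of its speed; a pose out of reach is approached as far as the arm can. A call with a gripper value outside its range is refused whole. The fingers move at their own pace and stop on an object; "squeeze" is the grip in N (left out, the last holds). Time passes only in rows, so rows that repeat a pose let the fingers close. It gives the time, the measured TCP pose, the force, the opening and the grip force at its end, in the units of the state.
- env.observe(): the state, without advancing time (a new reading comes with each control period).
- env.get_image(name): name is "scene" or "side" or "wrist"; returns a dict with "color" (480x640x3 uint8, red, green, blue), "fov_y" (degrees; the focal length in pixels is half the picture's height over the tangent of half this angle, whatever the lens; pixels are square), "cx", "cy" (the principal point, pixels), "R" (3x3) and "t" (3): a world point X has camera coordinates R X + t. Camera axes: x right, y down, z forward; pixel columns grow to the right and rows downward; lengths in m; the calibration is good to about 2 mm. A picture is of the moment at which its call begins. There is no depth.
- env.close_job(): hands the job in; it is judged then, once.
Trained networks look in a picture, given as the dict that the camera call returned (one of the last four; its "shot" number tells which), for a name from the list of things; names that differ only in an ending like _2 or _b are one class to them, and where a whole thing is asked for, a point or a joint stands for the part that bears it (a point fixed in the world has none). Each returns a list of dicts, best first, with "conf" (0 to 1); they miss things now and then, are a little off and sometimes report something else, mostly with a low value. They report only what shows in the picture. A call takes as long as a camera call. They do not tell look-alikes from the thing itself.
- env.outline_of(target, picture): "mask" (480x640 bool, what is visible of it) and "bbox" ([centre column, centre row, width, height] in pixels, round what is visible of it).
- env.tip_of(target, picture): "pixel" ([column, row] in pixels: a listed point, or the origin of a listed thing).
The state is a dict: "time_s": time; "q": joint angles; "qvel": joint speeds; "joint_efforts": joint torques, N m; "position": TCP position; "tool_rot": TCP orientation; "ft_force": force on the tool from outside, world axes, zero at the start; "wrist_torque": the same for the moment, N m; "grip_width": finger opening in m; "gripper_force": force on a finger pad.
Only numpy, scipy, OpenCV 4.12 (cv2) and the standard library are available. Lean on these libraries where they do the work, as an engineer would, in place of code of your own. Each camera call takes 0.05 s, during which the arm holds its last target. There are 200 camera calls.

## Working session

There is one attempt and no reset: what is moved stays moved. The work goes in short steps, Python scripts to look and compute and a tool call to move; the robot and the scene stay as the last step left them, time stands still between calls to the robot, and variables do not carry over. Pictures are saved under pics/ and viewed, at most 10 in all, crops included, and the job is handed in when it is done.

Besides the shell and the picture viewer there is one more tool, called as name(argument=value, ...), one argument or row to a line, values as JSON. move_arm: Moves the arm, as the interface text tells. Its arguments: {"type":"object","properties":{"plan":{"type":"array"},"squeeze":{"type":"number"}},"required":["plan"]}

```bash
mkdir -p pics; ls
cat > h.py <<'E'
import numpy as np, cv2
from rig import env
def ray(p,px):
    f=240/np.tan(np.radians(p["fov_y"])/2); R=np.array(p["R"]);t=np.array(p["t"])
    d=R.T@np.array([(px[0]-p["cx"])/f,(px[1]-p["cy"])/f,1.]); return -R.T@t,d
def atz(p,px,z):
    o,d=ray(p,px); return (o+d*(z-o[2])/d[2]).round(4)
def proj(p,X):
    f=240/np.tan(np.radians(p["fov_y"])/2); c=np.array(p["R"])@X+np.array(p["t"]); return f*c[0]/c[2]+p["cx"],f*c[1]/c[2]+p["cy"]
def save(p,n): cv2.imwrite("pics/"+n,np.ascontiguousarray(p["color"][:,:,::-1]))
def tri(a,b):
    (o1,d1),(o2,d2)=a,b
    s=np.linalg.lstsq(np.c_[d1,-d2],o2-o1,rcond=None)[0]
    A=o1+d1*s[0];B=o2+d2*s[1]; return ((A+B)/2).round(4),np.linalg.norm(A-B).round(4)
E
python3 - <<'E'
from h import *
P={n:env.get_image(n) for n in("scene","side")}
cv2.imwrite("pics/a.png",cv2.resize(np.hstack([P[n]["color"] for n in P])[:,:,::-1],(800,300)))
for n in P: save(P[n],n+".png")
for t in["key_grip","nutkey_grip","bore","red_tip","tape","smallbox","clamp","stand"]:
    T={n:env.tip_of(t,P[n]) for n in P}
    for n in P: print(t,n,[(np.round(r["pixel"]),round(r["conf"],2)) for r in T[n][:4]])
    if T["scene"] and T["side"]:
        for r in T["scene"][:3]:
            for q in T["side"][:3]: print("  ",*tri(ray(P["scene"],r["pixel"]),ray(P["side"],q["pixel"])))
E
```

```text
pics
key_grip scene [(array([366., 340.]), 0.98), (array([424., 291.]), 0.95), (array([518., 320.]), 0.7)]
key_grip side [(array([313., 140.]), 0.8), (array([189., 142.]), 0.76), (array([250., 158.]), 0.69), (array([256., 194.]), 0.5)]
   [0.664  0.2561 0.0921] 0.0069
   [0.5521 0.3009 0.0905] 0.216
   [0.5928 0.2713 0.0619] 0.1034
   [0.6106 0.2552 0.1386] 0.0944
   [0.4965 0.3008 0.1235] 0.11
   [0.5377 0.2708 0.1057] 0.0024
   [0.613  0.3329 0.1292] 0.2055
   [0.4823 0.3971 0.0913] 0.0017
   [0.5309 0.3594 0.0831] 0.1135
nutkey_grip scene [(array([368., 255.]), 0.59)]
nutkey_grip side [(array([282., 196.]), 0.61)]
   [0.5284 0.1604 0.105 ] 0.0045
bore scene [(array([223., 174.]), 0.92)]
bore side [(array([456., 392.]), 0.91), (array([256., 196.]), 0.17)]
   [ 0.5051 -0.2349  0.0758] 0.0052
   [0.5343 0.0125 0.2221] 0.2442
red_tip scene [(array([235., 202.]), 0.64)]
red_tip side [(array([430., 336.]), 0.86)]
   [ 0.5438 -0.1561  0.0631] 0.0084
tape scene [(array([257., 348.]), 0.62)]
tape side [(array([384., 203.]), 0.62)]
   [0.7225 0.1035 0.0032] 0.0043
smallbox scene [(array([338., 224.]), 0.94), (array([413., 330.]), 0.64)]
smallbox side [(array([289., 353.]), 0.83)]
   [ 0.3911 -0.0207 -0.0036] 0.0088
   [ 0.4067  0.1243 -0.2106] 0.1449
clamp scene [(array([228., 205.]), 0.92)]
clamp side [(array([443., 411.]), 0.68)]
   [ 0.5048 -0.2309  0.001 ] 0.0067
stand scene [(array([393., 321.]), 0.62)]
stand side [(array([272., 217.]), 0.62)]
   [ 0.5334  0.2199 -0.0031] 0.0072
```

Run:
```python
import cv2,numpy as np
a=cv2.imread("pics/scene.png");b=cv2.imread("pics/side.png")
cv2.imwrite("pics/b.png",np.hstack([cv2.resize(a[200:400,300:570],(400,296)),cv2.resize(b[100:300,130:400],(400,296))]))
```

```text
(no output)
```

View pics/scene.png

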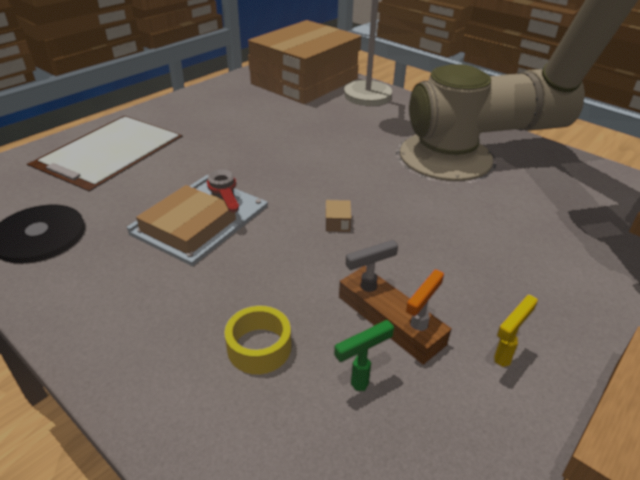

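View pics/side.png

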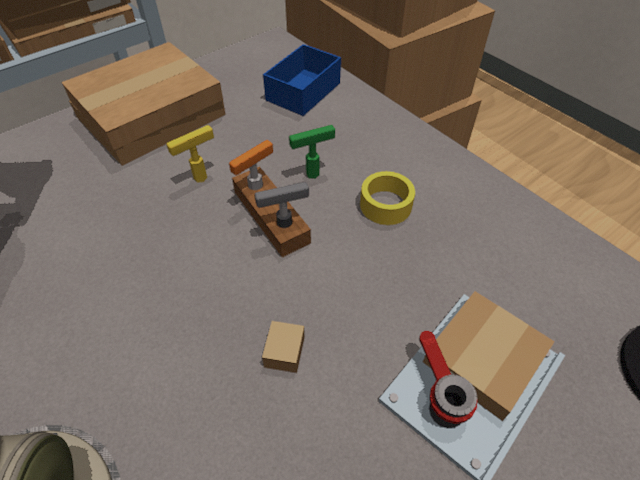

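```bash
sleep 1
```

```text
(no output)
```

View pics/b.png

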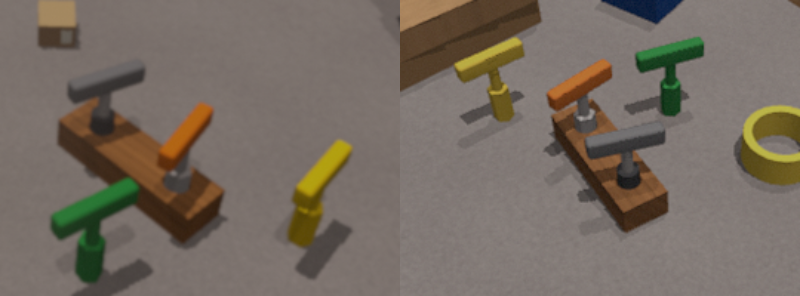

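Candidates (scene/side pixels): green (366,340)/(313,140), orange (424,291)/(250,158), yellow (518,320)/(189,142), grey (368,255)/(282,196). The orange one, standing in the stand at about (0.538, 0.271), fits, and the crop confirms it. The other two are free-standing look-alikes. The clamp post is at side (454,398), with the red arm ending at (428,338).

```bash
cat >> h.py <<'E'
def orange(p,lo=(3,150,110),hi=(16,255,255)):
    h=cv2.cvtColor(p["color"],cv2.COLOR_RGB2HSV); return cv2.inRange(h,lo,hi)
def handle(p,near,z):
    m=orange(p); n,l,s,c=cv2.connectedComponentsWithStats(m)
    k=min((i for i in range(1,n) if s[i,4]>100),key=lambda i:np.hypot(*(c[i]-near)))
    ys,xs=np.nonzero(l==k); q=np.c_[xs,ys].astype(float); d=np.linalg.svd(q-q.mean(0),full_matrices=False)[2][0]
    t=(q-q.mean(0))@d; A=atz(p,q.mean(0)+d*t.min(),z);B=atz(p,q.mean(0)+d*t.max(),z)
    return (A+B)/2,np.degrees(np.arctan2(*(B-A)[1::-1])),np.linalg.norm(B-A),len(xs)
E
python3 - <<'E'
from h import *
s=env.observe(); print(s["position"],np.round(s["tool_rot"],3),s["grip_width"])
for n,px in(("scene",(424,291)),("side",(252,157))):
    p=env.get_image(n); print(n,handle(p,px,.107))
E
```

```text
[0.21458707 0.50639306 0.23131892] [[-0.921  0.39   0.   ]
 [ 0.39   0.921  0.   ]
 [-0.     0.    -1.   ]] 0.0856191707977503
scene (array([0.5618, 0.2652, 0.107 ]), np.float64(-11.583918642035655), np.float64(0.13944016637970566), 1517)
side (array([0.54515, 0.28055, 0.107  ]), np.float64(-174.93007772651907), np.float64(0.09165860570617469), 384)
```

Run:
```python
from h import *
p=env.get_image("scene")
m=env.outline_of("key_grip",p)
A=atz(p,(411,304),.107);B=atz(p,(440,278),.107);print(A,B,(A+B)/2,np.degrees(np.arctan2(*(B-A)[1::-1])))
R=np.array(env.observe()["tool_rot"]);t=env.observe()["position"]
# want tool x along +-(handle dir) yaw
for yaw in(0,5,10):
  for s in (1,-1):
    a=np.radians(yaw);x=s*np.array([np.cos(a),np.sin(a),0]); print(yaw,s,"az",np.degrees(np.arctan2(R[:,1]@x,R[:,0]@x)))
print(R.T@(np.array([.538,.272,.23])-t)*100)
```

```text
[0.5751 0.2723 0.107 ] [0.4994 0.2738 0.107 ] [0.53725 0.27305 0.107  ] 178.86482927728832
0 1 az 157.0349282249053
0 -1 az -22.96507177509471
5 1 az 152.03492822195696
5 -1 az -27.965071778043033
10 1 az 147.0349282185751
10 -1 az -32.96507178142492
[-38.92387026  -8.96259965   0.13120026]
```

move_arm(
  plan=[
    [0,0,-5,-4.6,-1,0,0.2],
    [0,0,-10,-9.2,-2,0,0.2],
    [0,0,-15,-13.8,-3,0,0.2],
    [0,0,-20,-18.4,-4,0,0.2],
    [0,0,-25,-23,-5,0,0.2],
  ],
  squeeze=40,
)

```text
time_s: 1.6
position: [0.4082, 0.3693, 0.2315]
tool_rot: [[-0.999, -0.039, 0.0], [-0.039, 0.999, 0.0], [-0.0, 0.0, -1.0]]
ft_force: [0.7, 1.6, -0.3]
grip_width: 0.0511
gripper_force: 0.0
```

Run:
```python
from h import *
s=env.observe(); R=np.array(s["tool_rot"]);t=np.array(s["position"]); print(t,R.round(3),s["q"])
print(R.T@(np.array([.538,.272,.20])-t)*100)
```

```text
[0.40819032 0.36932101 0.23147168] [[-0.999 -0.039  0.   ]
 [-0.039  0.999  0.   ]
 [-0.     0.    -1.   ]] [ 2.98124589e+01  2.18418233e+01  7.42544612e+01  1.59200778e-03
  8.38862026e+01 -6.24343154e+01]
[-12.58867317 -10.23400452   3.14872047]
```

move_arm(
  plan=[
    [0,0,0,-4.2,-3.4,1,0.2],
    [0,0,0,-8.4,-6.8,2,0.2],
    [0,0,0,-12.6,-10.2,3,0.2],
    [0,0,0,-12.6,-10.2,3,0.2],
  ],
)

```text
time_s: 2.0
position: [0.5392, 0.2699, 0.1998]
tool_rot: [[-1.0, -0.031, -0.001], [-0.031, 1.0, -0.001], [0.001, -0.001, -1.0]]
ft_force: [-0.9, 0.5, -0.1]
grip_width: 0.0513
gripper_force: 0.0
```

Run:
```python
from h import *
p=env.get_image("wrist"); save(p,"w1.png"); s=env.observe()
print(s["position"],s["q"][5])
print([(r["pixel"],r["conf"],atz(p,r["pixel"],.107)) for r in env.tip_of("key_grip",p)])
print(handle(p,(320,240),.107)); print(proj(p,np.array([.538,.272,.107])))
```

```text
[0.53930456 0.27000916 0.19969498] -76.40728636913254
[([510.5, 172.9], 0.94, array([0.4825, 0.3911, 0.107 ])), ([322.7, 251.8], 0.79, array([0.5401, 0.2717, 0.107 ])), ([298.8, 390.7], 0.68, array([0.6559, 0.2568, 0.107 ]))]
(array([0.5194 , 0.24125, 0.107  ]), np.float64(79.4864266603747), np.float64(0.12276094655874886), 10949)
(np.float64(323.30537838101526), np.float64(248.88834448923987))
```

View pics/w1.png

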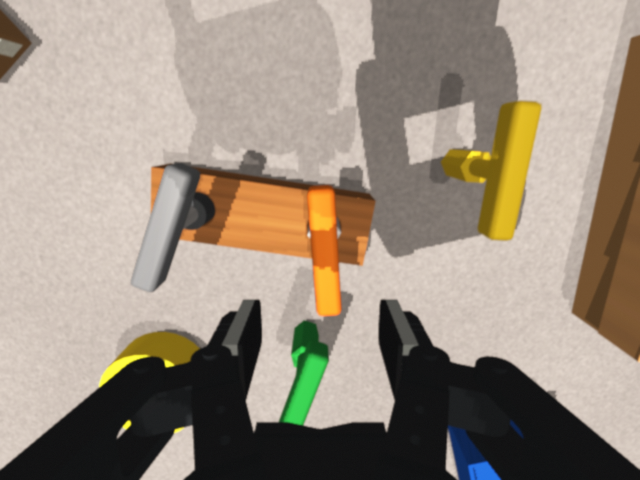

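Wrist view: orange handle top runs (321,187)–(329,314), between the fingers; grey at (165,228), green and yellow stand clear.

Run:
```python
from h import *
p=env.get_image("wrist"); s=env.observe(); R=np.array(s["tool_rot"]);t=np.array(s["position"])
m=orange(p,(9,200,200),(16,255,255)); m[:, :296]=0; m[:,345:]=0; m[:180]=0;m[320:]=0
ys,xs=np.nonzero(m); print(len(xs),xs.min(),xs.max(),ys.min(),ys.max())
A=atz(p,(321.5,188),.119);B=atz(p,(328.5,313),.119);C=(A+B)/2
print(A,B,C,np.linalg.norm(A-B)); v=R.T@(B-A); print("az",np.degrees(np.arctan(v[1]/v[0])))
C[2]=.088; print(R.T@(C-t)*100)
```

```text
1348 305 338 191 315
[0.4929 0.271  0.119 ] [0.5793 0.2789 0.119 ] [0.5361  0.27495 0.119  ] 0.08676041724196586
az -3.2546380064646057
[ 0.01217048  0.19656934 11.29940983]
```

move_arm(
  plan=[
    [0,0,-3,0.1,0.3,3.5,0.2],
    [0,0,-3,0.1,0.3,7,0.2],
    [0,0,-3,0.1,0.3,10,0.2],
    [0,0,-3,0.1,0.3,11.2,0.2],
    [0,0,-3,0.1,0.3,11.2,-0.2],
  ],
)

```text
time_s: 2.65
position: [0.5341, 0.277, 0.0888]
tool_rot: [[-0.996, -0.089, -0.002], [-0.089, 0.996, -0.0], [0.002, -0.0, -1.0]]
ft_force: [-1.1, 0.5, 0.3]
grip_width: 0.0383
gripper_force: 0.0
```

move_arm(
  plan=[
    [0,0,0,0,0,0,-0.9],
    [0,0,0,0,0,0,-0.9],
    [0,0,0,0,0,0,-0.9],
    [0,0,0,0,0,0,-0.9],
    [0,0,0,0,0,0,-0.9],
  ],
  squeeze=50,
)

```text
time_s: 3.15
position: [0.536, 0.2762, 0.0911]
tool_rot: [[-0.996, -0.088, 0.003], [-0.088, 0.996, 0.001], [-0.003, 0.0, -1.0]]
ft_force: [-0.8, -1.8, 6.5]
grip_width: 0.0174
gripper_force: 49.8
```

move_arm(
  plan=[
    [0,0,0,0,0,-2,-0.9],
    [0,0,0,0,0,-5,-0.9],
    [0,0,0,0,0,-9,-0.9],
    [0,0,0,0,0,-13,-0.9],
    [0,0,0,0,0,-13.5,-0.9],
  ],
)

```text
time_s: 3.65
position: [0.5366, 0.2768, 0.2299]
tool_rot: [[-0.996, -0.088, 0.009], [-0.088, 0.996, 0.003], [-0.01, 0.002, -1.0]]
ft_force: [-0.3, 0.1, -3.0]
grip_width: 0.0172
gripper_force: 49.6
```

Run:
```python
from h import *
s=env.observe(); R=np.array(s["tool_rot"]);t=np.array(s["position"]); print(t,R.round(3),s["q"][5],s["ft_force"])
print(R.T@(np.array([.505,-.235,.20])-t)*100)
p=env.get_image("side");save(p,"s2.png")
for n in("key_tip","key_grip"):
  for r in env.tip_of(n,p)[:4]: print(n,r["pixel"],r["conf"])
print(proj(p,t+[0,0,.019]),proj(p,t+[0,0,.019-.097]))
for n in ("side","scene"):
  p=env.get_image(n); print(n,[(r["pixel"],r["conf"],atz(p,r["pixel"],.075)) for r in env.tip_of("bore",p)])
```

```text
[0.53663938 0.27679085 0.22989459] [[-0.996 -0.088  0.009]
 [-0.088  0.996  0.003]
 [-0.01   0.002 -1.   ]] -78.99503299718755 [-0.28389126  0.08636449 -2.97320928]
[  7.68023011 -50.70918676   2.79974729]
key_tip [251.0, 135.1] 0.97
key_tip [200.3, 175.6] 0.9
key_tip [311.6, 173.5] 0.73
key_grip [239.4, 88.2] 0.9
key_grip [312.1, 136.5] 0.62
key_grip [191.0, 141.5] 0.61
(np.float64(238.31071717845634), np.float64(87.28578922278862)) (np.float64(245.54855715808287), np.float64(136.55975923684176))
side []
scene []
```

move_arm(
  plan=[
    [0,0,0,0.7,-4.8,0,-0.9],
    [0,0,0,1.4,-9.6,0,-0.9],
    [0,0,0,2.1,-14.4,0,-0.9],
    [0,0,0,2.8,-19.2,0,-0.9],
    [0,0,0,3.5,-24,0,-0.9],
  ],
)

```text
time_s: 4.5
position: [0.5208, 0.0322, 0.2236]
tool_rot: [[-0.996, -0.088, -0.001], [-0.088, 0.996, 0.0], [0.001, 0.0, -1.0]]
ft_force: [-0.4, -0.3, -3.3]
grip_width: 0.0175
gripper_force: 50.6
```

move_arm(
  plan=[
    [0,0,0,0.7,-4.8,0,-0.9],
    [0,0,0,1.4,-9.6,0,-0.9],
    [0,0,0,2.1,-14.4,0,-0.9],
    [0,0,0,2.8,-18,0,-0.9],
    [0,0,0,2.8,-18,0,-0.9],
  ],
)

```text
time_s: 5.0
position: [0.5088, -0.1519, 0.2232]
tool_rot: [[-0.997, -0.083, -0.002], [-0.083, 0.997, -0.0], [0.002, -0.0, -1.0]]
ft_force: [0.2, 1.4, -3.7]
grip_width: 0.0172
gripper_force: 50.9
```

Run:
```python
from h import *
s=env.observe(); R=np.array(s["tool_rot"]);t=np.array(s["position"]); print(t,R.round(3),s["q"][5],s["ft_force"])
p=env.get_image("wrist");save(p,"w2.png"); v=p
print([(r["pixel"],r["conf"],atz(p,r["pixel"],.075)) for r in env.tip_of("bore",p)])
print([(r["pixel"],r["conf"],atz(p,r["pixel"],.058)) for r in env.tip_of("red_tip",p)])
a=env.tip_of("key_tip",p)[:1]
S={}
for n in ("side","scene"):
  p=env.get_image(n); save(p,n+"3.png")
  print(n,[(r["pixel"],r["conf"],atz(p,r["pixel"],.075)) for r in env.tip_of("bore",p)])
  print([(r["pixel"],r["conf"]) for r in env.tip_of("key_tip",p)[:4]],"pred",proj(p,t-R[:,2]*(.019-.097)))
```

```text
[ 0.50877308 -0.15190029  0.22321176] [[-0.997 -0.083 -0.002]
 [-0.083  0.997 -0.   ]
 [ 0.002 -0.    -1.   ]] -124.11274742143928 [ 0.22626789  1.38889355 -3.7473284 ]
[([222.6, 219.0], 0.7, array([ 0.506 , -0.2334,  0.075 ])), ([511.5, 399.9], 0.66, array([0.6649, 0.0501, 0.075 ]))]
[]
side [([456.7, 393.6], 0.75, array([ 0.5065, -0.238 ,  0.075 ]))]
[([201.7, 178.0], 0.94), ([417.1, 315.7], 0.6)] pred (np.float64(417.1682841601378), np.float64(319.1312210802097))
scene [([222.0, 172.2], 0.74, array([ 0.4995, -0.2408,  0.075 ])), ([256.7, 347.5], 0.54, array([0.7621, 0.1474, 0.075 ]))]
[([244.7, 162.1], 0.91), ([500.5, 358.7], 0.79), ([359.7, 385.8], 0.78)] pred (np.float64(245.32080120359925), np.float64(159.3342120217499))
```

View pics/w2.png

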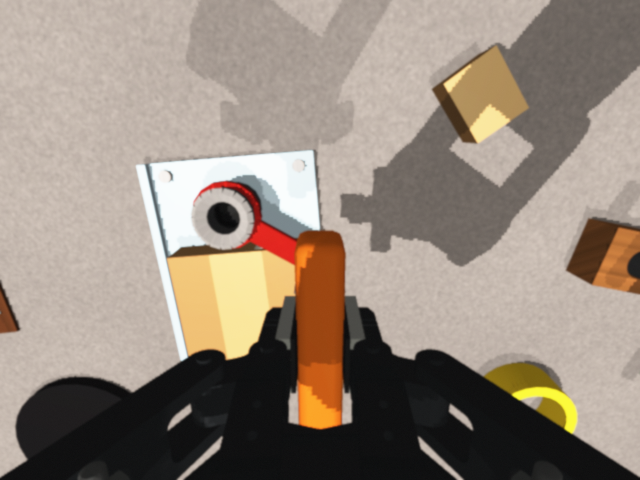

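The wrist view shows the post ring at about (226,216) with the open bore, and the red arm running to the right-down. The key is well held.

Run:
```python
from h import *
p=env.get_image("wrist"); s=env.observe(); R=np.array(s["tool_rot"]);t=np.array(s["position"])
c=p["color"][170:265,180:275]; h=cv2.cvtColor(c,cv2.COLOR_RGB2HSV)
m=cv2.inRange(h,(0,0,120),(180,50,210)); 
out=np.array(h[...,2])
d=cv2.inRange(h,(0,0,0),(180,255,75))
n,l,st,ce=cv2.connectedComponentsWithStats(d)
for i in range(1,n):
    if st[i,4]>150: print(st[i],ce[i]+[180,170],atz(p,ce[i]+[180,170],.067))
f=240/np.tan(np.radians(p["fov_y"])/2);print("ring px",.048*f/(p["R"]@np.array([.506,-.234,.075])+p["t"])[2])
cv2.imwrite("pics/c.png",cv2.resize(c[:,:,::-1],(760,760))[:600])
print(R.T@(np.array([.506,-.2345,.20])-t)*100)
```

```text
[ 22  30  31  31 759] [217.07114625 215.2516469 ] [ 0.507  -0.2357  0.067 ]
ring px 57.666804340256036
[ 1.11891355 -8.65373898  2.43737626]
```

View pics/c.png

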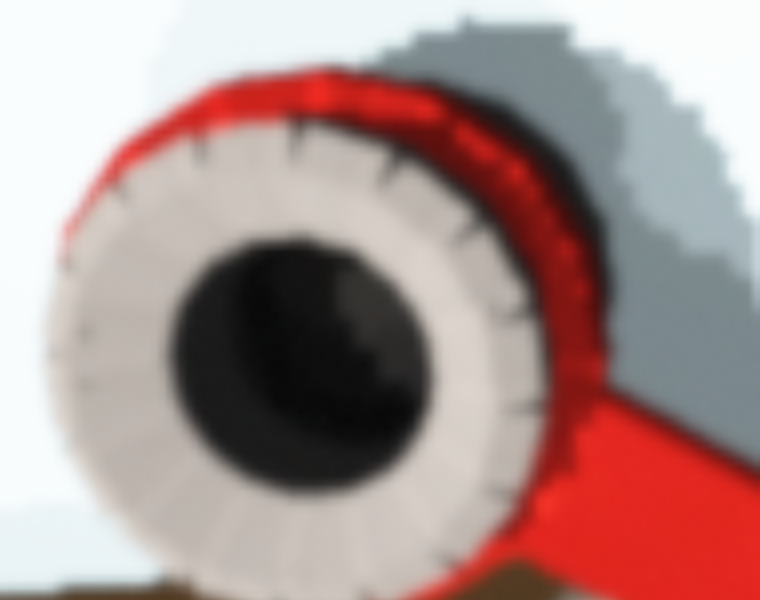

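move_arm(
  plan=[
    [0,0,0,0.5,-4.4,0,-0.9],
    [0,0,0,1,-8.7,1,-0.9],
    [0,0,0,1,-8.7,3,-0.9],
    [0,0,0,1,-8.7,5,-0.9],
    [0,0,0,1,-8.7,5,-0.9],
  ],
)

```text
time_s: 6.05
position: [0.506, -0.2347, 0.1719]
tool_rot: [[-0.996, -0.087, -0.004], [-0.087, 0.996, 0.003], [0.004, 0.004, -1.0]]
ft_force: [0.4, 0.2, -3.3]
grip_width: 0.0172
gripper_force: 51.0
```

Run:
```python
from h import *
s=env.observe(); R=np.array(s["tool_rot"]);t=np.array(s["position"]); print(t,R.round(3),s["q"],s["ft_force"])
for n in ("side","scene"):
  p=env.get_image(n); save(p,n+"4.png")
  print(n,[(r["pixel"],r["conf"]) for r in env.tip_of("key_tip",p)[:4]],"pred",proj(p,t-[0,0,.081]),"bore",proj(p,np.array([.507,-.2355,.075])))
a=cv2.imread("pics/side4.png")[290:440,380:530];b=cv2.imread("pics/scene4.png")[80:230,150:300]
cv2.imwrite("pics/d.png",cv2.resize(np.hstack([a,b]),(800,400),interpolation=cv2.INTER_CUBIC))
```

```text
[ 0.5060225  -0.23473957  0.17189084] [[-0.996 -0.087 -0.004]
 [-0.087  0.996  0.003]
 [ 0.004  0.004 -1.   ]] [-3.70471907e+01  2.55393515e+01  7.85562304e+01  2.23588318e-03
  7.62187613e+01 -1.32061486e+02] [ 0.35996526  0.15378213 -3.31041095]
side [([200.9, 177.7], 0.8), ([459.0, 386.5], 0.63)] pred (np.float64(457.20512539218834), np.float64(386.996544476233)) bore (np.float64(455.4479513468882), np.float64(391.8518213937669))
scene [([217.9, 167.8], 0.78), ([359.7, 385.7], 0.77), ([500.0, 359.4], 0.71)] pred (np.float64(220.6718192989992), np.float64(167.79625029920462)) bore (np.float64(220.83085750676202), np.float64(174.54907628301396))
```

View pics/d.png

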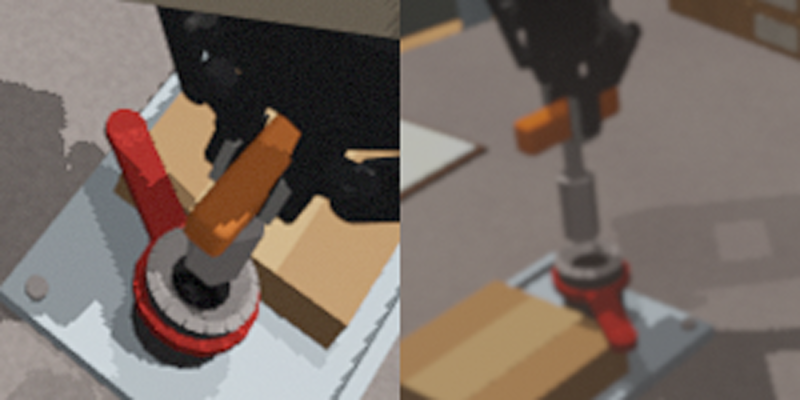

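Shank hangs upright over the bore mouth (side crop: tip at the ring's centre). Descending gently.

move_arm(
  plan=[
    [0,0,0,0,0,0.4,-0.9],
    [0,0,0,0,0,0.8,-0.9],
    [0,0,0,0,0,1.2,-0.9],
    [0,0,0,0,0,1.6,-0.9],
    [0,0,0,0,0,1.6,-0.9],
  ],
  squeeze=30,
)

```text
time_s: 6.75
position: [0.5068, -0.2351, 0.1576]
tool_rot: [[-0.996, -0.088, -0.001], [-0.088, 0.996, 0.001], [0.001, 0.001, -1.0]]
ft_force: [0.0, 0.0, -4.0]
grip_width: 0.0174
gripper_force: 51.1
```

move_arm(
  plan=[
    [0,0,0,0,0,0.3,-0.9],
    [0,0,0,0,0,0.6,-0.9],
    [0,0,0,0,0,0.8,-0.9],
    [0,0,0,0,0,0.8,-0.9],
  ],
  squeeze=30,
)

```text
time_s: 7.15
position: [0.5069, -0.2353, 0.1501]
tool_rot: [[-0.996, -0.088, -0.0], [-0.088, 0.996, 0.0], [0.0, 0.0, -1.0]]
ft_force: [0.1, -0.4, -3.0]
grip_width: 0.0171
gripper_force: 51.3
```

move_arm(
  plan=[
    [0,0,0,0,0,0.2,-0.9],
    [0,0,0,0,0,0.4,-0.9],
    [0,0,0,0,0,0.5,-0.9],
    [0,0,0,0,0,0.5,-0.9],
  ],
  squeeze=25,
)

```text
time_s: 7.55
position: [0.5073, -0.2357, 0.1486]
tool_rot: [[-0.996, -0.088, 0.003], [-0.088, 0.996, -0.003], [-0.002, -0.003, -1.0]]
ft_force: [-6.9, 3.0, 21.7]
grip_width: 0.0173
gripper_force: 54.8
```

move_arm(
  plan=[
    [0,0,0,0,0,-0.4,-0.9],
    [0,0,0,0.14,0.05,-0.4,-0.9],
    [0,0,0,0.14,0.05,-0.2,-0.9],
    [0,0,0,0.14,0.05,0,-0.9],
    [0,0,0,0.14,0.05,0,-0.9],
  ],
)

```text
time_s: 8.05
position: [0.5052, -0.235, 0.1444]
tool_rot: [[-0.996, -0.088, -0.002], [-0.088, 0.996, 0.0], [0.002, 0.001, -1.0]]
ft_force: [-1.6, -2.4, -4.4]
grip_width: 0.0169
gripper_force: 51.1
```

move_arm(
  plan=[
    [0,0,0,0,0,0.3,-0.9],
    [0,0,0,0,0,0.6,-0.9],
    [0,0,0,0,0,0.9,-0.9],
    [0,0,0,0,0,0.9,-0.9],
  ],
  squeeze=30,
)

```text
time_s: 8.45
position: [0.5053, -0.235, 0.1356]
tool_rot: [[-0.996, -0.088, -0.001], [-0.088, 0.996, 0.0], [0.001, 0.0, -1.0]]
ft_force: [-3.5, -3.8, -4.7]
grip_width: 0.0174
gripper_force: 50.9
```

move_arm(
  plan=[
    [0,0,0,0.03,-0.04,0.3,-0.9],
    [0,0,0,0.03,-0.04,0.6,-0.9],
    [0,0,0,0.03,-0.04,0.8,-0.9],
    [0,0,0,0.03,-0.04,0.9,-0.9],
    [0,0,0,0.03,-0.04,0.9,-0.9],
  ],
)

```text
time_s: 8.95
position: [0.5052, -0.2354, 0.1271]
tool_rot: [[-0.996, -0.088, -0.0], [-0.088, 0.996, 0.0], [0.0, 0.0, -1.0]]
ft_force: [-4.9, -2.5, -2.3]
grip_width: 0.0174
gripper_force: 51.3
```

move_arm(
  plan=[
    [0,0,0,0.05,-0.03,0.1,-0.9],
    [0,0,0,0.05,-0.03,0.2,-0.9],
    [0,0,0,0.05,-0.03,0.2,-0.9],
  ],
)

```text
time_s: 9.25
position: [0.5051, -0.2356, 0.126]
tool_rot: [[-0.996, -0.088, 0.001], [-0.088, 0.996, -0.0], [-0.001, -0.0, -1.0]]
ft_force: [-5.3, -0.6, 4.9]
grip_width: 0.0173
gripper_force: 52.2
```

move_arm(
  plan=[
    [0,0,2.5,0.03,0,0,-0.9],
    [0,0,5,0.03,0,0,-0.9],
    [0,0,7.5,0.03,0,0,-0.9],
    [0,0,10,0.03,0,0,-0.9],
  ],
)

```text
time_s: 9.65
position: [0.5049, -0.2351, 0.1258]
tool_rot: [[-0.996, 0.088, 0.001], [0.088, 0.996, 0.001], [-0.001, 0.001, -1.0]]
ft_force: [-3.1, 1.7, 2.9]
grip_width: 0.0172
gripper_force: 52.1
```

move_arm(
  plan=[
    [0,0,2.5,0.02,0,0.05,-0.9],
    [0,0,5,0.02,0,0.05,-0.9],
    [0,0,7.5,0.02,0,0.05,-0.9],
    [0,0,10,0.02,0,0.05,-0.9],
  ],
)

```text
time_s: 10.05
position: [0.5047, -0.2348, 0.1245]
tool_rot: [[-0.966, 0.26, 0.001], [0.26, 0.966, 0.002], [-0.0, 0.002, -1.0]]
ft_force: [-1.4, 1.7, -3.1]
grip_width: 0.0173
gripper_force: 51.2
```

move_arm(
  plan=[
    [0,0,0,0,0,0.15,-0.9],
    [0,0,0,0,0,0.3,-0.9],
    [0,0,0,0,0,0.3,-0.9],
  ],
)

```text
time_s: 10.35
position: [0.5045, -0.2351, 0.1214]
tool_rot: [[-0.966, 0.257, 0.0], [0.257, 0.966, 0.001], [0.0, 0.001, -1.0]]
ft_force: [-0.4, 3.6, -4.6]
grip_width: 0.0169
gripper_force: 51.0
```

In the socket (no upward force). Lower to the floor: about 9 mm more.

move_arm(
  plan=[
    [0,0,0,0,0.02,0.2,-0.9],
    [0,0,0,0,0.02,0.4,-0.9],
    [0,0,0,0,0.02,0.6,-0.9],
    [0,0,0,0,0.02,0.8,-0.9],
    [0,0,0,0,0.02,0.8,-0.9],
  ],
)

```text
time_s: 10.85
position: [0.5044, -0.2351, 0.1134]
tool_rot: [[-0.966, 0.258, -0.0], [0.258, 0.966, 0.001], [0.0, 0.001, -1.0]]
ft_force: [-0.5, 5.2, -2.4]
grip_width: 0.0169
gripper_force: 51.2
```

move_arm(
  plan=[
    [0,0,0,0,0.05,0.1,-0.9],
    [0,0,0,0,0.05,0.2,-0.9],
    [0,0,0,0,0.05,0.25,-0.9],
    [0,0,0,0,0.05,0.25,-0.9],
  ],
)

```text
time_s: 11.25
position: [0.5047, -0.2351, 0.1122]
tool_rot: [[-0.966, 0.258, 0.001], [0.258, 0.966, -0.001], [-0.001, -0.0, -1.0]]
ft_force: [-2.6, 5.9, 7.8]
grip_width: 0.0172
gripper_force: 52.8
```

move_arm(
  plan=[
    [0,0,0,0,0.05,-0.1,-0.9],
    [0,0,0,0,0.05,-0.1,-0.9],
    [0,0,3,0,0.05,-0.1,-0.9],
    [0,0,6,0,0.05,-0.1,-0.9],
  ],
)

```text
time_s: 11.65
position: [0.5047, -0.2345, 0.1123]
tool_rot: [[-0.933, 0.36, -0.0], [0.36, 0.933, 0.0], [0.0, 0.0, -1.0]]
ft_force: [-1.7, 4.7, 1.1]
grip_width: 0.0172
gripper_force: 51.7
```

Run:
```python
from h import *
s=env.observe(); print(s["position"],s["ft_force"],s["wrist_torque"],s["q"][5])
b=np.array([.505,-.235])
for n in("side","scene"):
  p=env.get_image(n)
  for r in env.tip_of("red_tip",p)[:2]:
    X=atz(p,r["pixel"],.058); print(n,r["conf"],X,np.linalg.norm(X[:2]-b),np.degrees(np.arctan2(*(X[:2]-b)[::-1])))
p=env.get_image("side");save(p,"s5.png")
```

```text
[ 0.50471286 -0.23453361  0.11233425] [-1.69178432  4.69070508  1.11188196] [1.16108564 0.36727658 0.13409502] -106.0443042513603
side 0.78 [ 0.5539 -0.1587  0.058 ] 0.09062505172412312 57.34454635882164
scene 0.88 [ 0.5589 -0.1554  0.058 ] 0.09613204460532393 55.89666944808938
```

Run:
```python
from h import *
p=env.get_image("side")
A,B,C,D=[atz(p,x,.012) for x in((380,400),(466,296),(485,478),(564,355))]
print(A,B,C,D)
for U,V in((A,B),(C,D)): print(np.linalg.norm(V-U),np.degrees(np.arctan2(*(V-U)[1::-1])))
```

```text
[ 0.4459 -0.1685  0.012 ] [ 0.673  -0.1335  0.012 ] [ 0.4797 -0.3251  0.012 ] [ 0.7056 -0.2932  0.012 ]
0.22978122203522203 8.761328401767049
0.2281412281899087 8.037758628797993
```

move_arm(
  plan=[
    [0,0,4,0,0.05,0,-0.9],
    [0,0,8,0,0.05,0,-0.9],
    [0,0,12,0,0.05,0,-0.9],
    [0,0,16,0,0.05,0,-0.9],
    [0,0,20,0,0.05,0,-0.9],
  ],
)

```text
time_s: 12.45
position: [0.5052, -0.2338, 0.1123]
tool_rot: [[-0.754, 0.657, 0.001], [0.657, 0.754, 0.001], [-0.0, 0.001, -1.0]]
ft_force: [0.0, 6.5, 0.5]
grip_width: 0.0175
gripper_force: 51.6
```

move_arm(
  plan=[
    [0,0,4,0,0,0,-0.9],
    [0,0,8,0,0,0,-0.9],
    [0,0,12,0,0,0,-0.9],
    [0,0,16,0,0,0,-0.9],
    [0,0,16,0,0,0,-0.9],
  ],
)

```text
time_s: 12.95
position: [0.5057, -0.2337, 0.1124]
tool_rot: [[-0.544, 0.839, 0.002], [0.839, 0.544, 0.001], [-0.001, 0.002, -1.0]]
ft_force: [1.4, 7.3, 0.4]
grip_width: 0.0175
gripper_force: 51.5
```

Run:
```python
from h import *
s=env.observe(); print(s["position"],s["ft_force"],s["wrist_torque"],s["q"][5])
b=np.array([.505,-.235])
for n in("side","scene"):
  p=env.get_image(n)
  for r in env.tip_of("red_tip",p)[:2]:
    X=atz(p,r["pixel"],.058); print(n,r["conf"],X,np.linalg.norm(X[:2]-b),np.degrees(np.arctan2(*(X[:2]-b)[::-1])))
```

```text
[ 0.50565491 -0.23369468  0.11242721] [1.40144616 7.26603664 0.38799764] [ 1.44933196 -0.38739978  0.04284942] -70.03287219368637
side 0.75 [0.5055 0.1708 0.058 ] 0.4058003080333971 89.92940395451149
scene 0.74 [0.7503 0.1398 0.058 ] 0.4479365245210531 56.79595931708046
scene 0.64 [ 0.584  -0.2083  0.058 ] 0.08338998740856118 18.673951446766456
```

move_arm(
  plan=[
    [0,0,2,0.04,0.03,0,-0.9],
    [0,0,4,0.04,0.03,0,-0.9],
    [0,0,6,0.04,0.03,0,-0.9],
    [0,0,7,0.04,0.03,0,-0.9],
    [0,0,7,0.04,0.03,0,-0.9],
  ],
)

```text
time_s: 13.65
position: [0.5059, -0.2334, 0.1124]
tool_rot: [[-0.439, 0.898, 0.003], [0.898, 0.439, 0.0], [-0.001, 0.002, -1.0]]
ft_force: [2.1, 5.5, -1.5]
grip_width: 0.0173
gripper_force: 51.4
```

Run:
```python
from h import *
s=env.observe(); print(s["position"],s["ft_force"],s["wrist_torque"],s["q"][5])
b=np.array([.505,-.235])
for n in("side","scene"):
  p=env.get_image(n); save(p,n+"6.png")
  for r in env.tip_of("red_tip",p)[:3]:
    X=atz(p,r["pixel"],.058); print(n,r["conf"],X,np.linalg.norm(X[:2]-b),np.degrees(np.arctan2(*(X[:2]-b)[::-1])))
a=cv2.imread("pics/side6.png")[290:440,380:530];b=cv2.imread("pics/scene6.png")[100:250,130:280]
cv2.imwrite("pics/e.png",cv2.resize(np.hstack([a,b]),(800,400),interpolation=cv2.INTER_CUBIC))
```

```text
[ 0.50590985 -0.23340122  0.11243758] [ 2.10059098  5.53206503 -1.45722611] [ 1.32176329 -0.60293749  0.0513297 ] -63.07786124897916
scene 0.61 [ 0.5975 -0.2039  0.058 ] 0.0975882165017888 18.58347935089473
```

View pics/e.png

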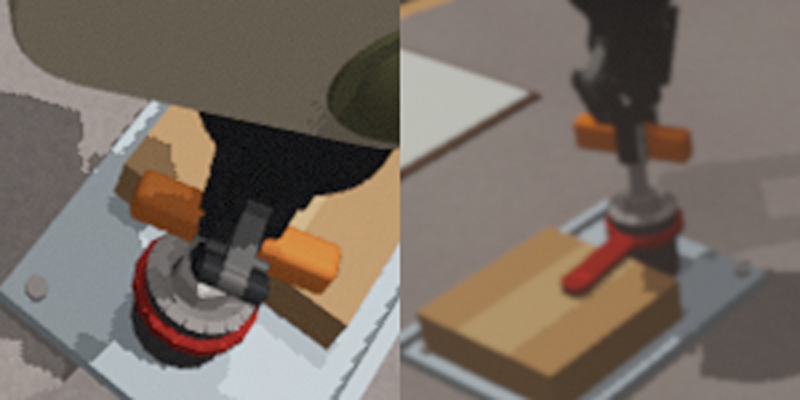

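Arm lies over the carton but perhaps not at the stop yet; a few more degrees, gently.

move_arm(
  plan=[
    [0,0,1,0.03,0.02,0,-0.9],
    [0,0,2,0.03,0.02,0,-0.9],
    [0,0,3,0.03,0.02,0,-0.9],
    [0,0,3,0.03,0.02,0,-0.9],
  ],
)

```text
time_s: 14.25
position: [0.506, -0.2332, 0.1124]
tool_rot: [[-0.392, 0.92, 0.003], [0.92, 0.392, -0.0], [-0.001, 0.002, -1.0]]
ft_force: [2.7, 4.7, -1.9]
grip_width: 0.0172
gripper_force: 51.3
```

```bash
cat > arm.py <<'E'
from h import *
s=env.observe(); print(s["position"],s["ft_force"],s["wrist_torque"],s["q"][5])
R=np.array(s["tool_rot"]);print("yaw",np.degrees(np.arctan2(R[1,0],R[0,0])))
p=env.get_image("scene"); h=cv2.cvtColor(p["color"],cv2.COLOR_RGB2HSV)
m=cv2.inRange(h,(0,150,60),(4,255,255))|cv2.inRange(h,(174,150,60),(180,255,255))
ys,xs=np.nonzero(m); k=(abs(xs-215)<60)&(abs(ys-200)<50)
X=np.array([atz(p,(x,y),.056)[:2] for x,y in zip(xs[k],ys[k])]); r=X-np.array([.505,-.235]); d=np.hypot(*r.T)
g=(d>.045)&(d<.1); a=np.degrees(np.arctan2(r[g,1],r[g,0])); print("arm",g.sum(),np.median(a),a.min(),a.max(),d.max())
E
python3 arm.py
```

```text
[ 0.50599879 -0.23322998  0.11241963] [ 2.71373167  4.68048357 -1.88452748] [ 1.17388288 -0.61860503  0.05415394] -60.04731995213492
yaw 113.05181271866205
arm 161 14.125489158231431 2.7108437632427105 25.559965171823794 0.10437288920021327
```

move_arm(
  plan=[
    [0,0,1,0.02,0.02,0,-0.9],
    [0,0,2,0.02,0.02,0,-0.9],
    [0,0,3,0.02,0.02,0,-0.9],
    [0,0,3,0.02,0.02,0,-0.9],
  ],
)

```text
time_s: 14.7
position: [0.5061, -0.2331, 0.1124]
tool_rot: [[-0.342, 0.94, 0.003], [0.94, 0.342, -0.0], [-0.001, 0.002, -1.0]]
ft_force: [3.3, 3.7, -1.9]
grip_width: 0.0171
gripper_force: 51.2
```

```bash
python3 arm.py
```

```text
[ 0.50612212 -0.2330819   0.11244476] [ 3.29709871  3.65467532 -1.9318088 ] [ 1.11681348 -0.82409466  0.05952805] -56.98843455942366
yaw 110.02232458139456
arm 160 11.204916835703717 1.1626698583071684 23.150103264704242 0.10273913567866916
```

move_arm(
  plan=[
    [0,0,0.7,0,0,0,-0.9],
    [0,0,1.4,0,0,0,-0.9],
    [0,0,2,0,0,0,-0.9],
    [0,0,2,0,0,0,-0.9],
  ],
)

```text
time_s: 15.15
position: [0.5062, -0.2331, 0.1124]
tool_rot: [[-0.31, 0.951, 0.003], [0.951, 0.31, -0.0], [-0.001, 0.003, -1.0]]
ft_force: [3.7, 5.2, -2.4]
grip_width: 0.0171
gripper_force: 51.2
```

```bash
python3 arm.py
```

```text
[ 0.50616481 -0.23307927  0.11244448] [ 3.65050302  5.15600818 -2.36517851] [ 1.10138858 -0.91745264  0.18214535] -55.00885295318216
yaw 108.04315882593517
arm 159 9.606534789247425 -0.37694047959716165 20.92450174492116 0.10225693130541323
```

Wrist twist rose to 0.18 N m, so the stop has been reached. Releasing and rising.

move_arm(
  plan=[
    [0,0,0,0,0,0,-0.3],
    [0,0,0,0,0,0,0],
    [0,0,0,0,0,0,0.2],
    [0,0,0,0,0,0,0.2],
    [0,0,0,0,0,0,0.2],
  ],
)

```text
time_s: 15.7
position: [0.5051, -0.2332, 0.1124]
tool_rot: [[-0.31, 0.951, 0.0], [0.951, 0.31, -0.0], [-0.0, 0.0, -1.0]]
ft_force: [-0.6, 0.0, 0.2]
grip_width: 0.0513
gripper_force: 0.0
```

move_arm(
  plan=[
    [0,0,0,0,0,-1,0.2],
    [0,0,0,0,0,-3,0.2],
    [0,0,0,0,0,-6,0.2],
    [0,0,0,0,0,-9,0.2],
    [0,0,0,0,0,-12,0.2],
  ],
)

```text
time_s: 16.2
position: [0.5049, -0.2329, 0.2344]
tool_rot: [[-0.31, 0.951, 0.001], [0.951, 0.31, -0.001], [-0.001, 0.0, -1.0]]
ft_force: [0.1, -0.1, 0.0]
grip_width: 0.0514
gripper_force: 0.0
```

```bash
python3 arm.py
python3 - <<'E'
from h import *
for n in("side","scene"): save(env.get_image(n),n+"7.png")
w=env.get_image("wrist")["color"][:,:,::-1]
a=cv2.imread("pics/side7.png")[290:440,380:530];b=cv2.imread("pics/scene7.png")[100:250,130:280]
cv2.imwrite("pics/f.png",np.hstack([cv2.resize(x,(266,266),interpolation=cv2.INTER_CUBIC) for x in(a,b,w[60:480,110:530])]))
E
```

```text
[ 0.50494566 -0.23289041  0.23440816] [ 0.12255781 -0.05992186  0.01810395] [ 0.00781428 -0.03753715  0.02387187] -54.99356848694122
yaw 108.03812540791482
arm 160 9.447736687169051 -0.37694047959716165 20.92450174492116 0.10225693130541323
```

View pics/f.png

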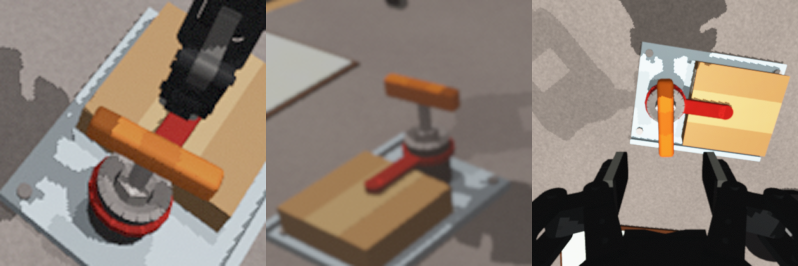

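The key stands upright in the post, the red arm lies along the carton's middle, and the gripper is clear.

```bash
python3 -c "
from rig import env
print(env.close_job())"
```

```text
the job is handed in; nothing more can be done
None
```

The orange key went fully home in the socket while the clamp was still open and was turned gently clockwise to the stop. It now stands upright in the post with the red arm over the carton and the robot clear. The job was handed in at about 16 s; no verdict came back.

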